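Time and lock the drive pulley

TASK

On the drive unit, turn the flanged pulley clockwise by its rim until its engraved window mark faces the fixed pointer, and creep on within the window until you feel the sprung locking plunger drop into its notch and hold the pulley; stop there at once, without forcing the pulley against the pin. Then push the plunger gently down until it is fully home, and leave everything else on the bench where it is.

Things in the scene. Friction and masses are not known exactly. Their poses are not given: they have to be found in the camera images.
- unit: drive unit fixed to the bench: steel foot plate 220 mm square, 12 mm thick, grey housing 170 mm square up to 40 mm. Origin on the bench on the pulley's axis; +x points from the axis to the pointer, +y to the plunger. Tall parts beside the pulley: plunger bracket and bush (34 mm wide, 68 to 106 mm from the axis, 84 mm high) and pointer post (24 mm wide, 94 to 106 mm from the axis, 88 mm high)
- pulley: metal pulley on an upright axis, no end stops, turns stiffly (6 N at the rim), stays where left. Flange 168 mm across, top 54 mm above the bench; on it an upright rim wall, outer diameter 124 mm, 10 mm thick, top 84 mm, inner floor 54 mm above the bench, to be pinched from above, one finger inside. Boss in the middle 28 mm across, 81 mm high. Origin on the axis, 46 mm above the bench; x to the mark
- mark (a point): middle of the engraved window mark: two dark radial lines across the top of the rim, 20 mm apart, joined by a thin arc along the inside and running a little down the rim's outside; the point is midway between the lines at the rim's outer top edge, 62 mm from the axis, 84 mm above the bench
- pointer (a point): tip of the fixed steel pointer, 69 mm from the axis, 86 mm above the bench, on the unit's +x side. The notch comes under the pin while the pointer faces the window, anywhere up to 8 mm before or after its middle: it differs from unit to unit and must be felt. At the start the window's middle stands 42 to 130 degrees counter-clockwise of the pointer, seen from above. Axes as the unit's
- plunger_head (a point): middle of the top of the plunger's round black head (26 mm across, 14 mm thick), 76 mm from the axis on the unit's +y side. Top 112 mm above the bench while the pin rides on the flange, about 107 mm once dropped into the notch, 99.5 mm when fully home. The pin is slender: the pulley must not press on it with more than about 10 N
- plunger (a joint): plunger travel down, m: 0 while its 10 mm pin rides on the flange, about 0.005 when it has dropped by spring into the 13 mm notch (under it with the pointer in the window), 0.0125 fully home on a hard stop, where it stays. Pushing it home from the notch takes 2 to 3 N; on bare flange it does not move. With the pin in the notch the pulley has about 1.5 mm play each way, then turning force climbs steeply
- screwdriver: screwdriver lying on the bench, not to be disturbed
- wrench: steel open wrench lying on the bench, not to be disturbed
- tape: black roll of tape 84 mm across, not to be disturbed
- jar: glass jar with a steel cap 64 mm across, 80 mm high, not to be disturbed
- plug: red power plug standing up, 66 mm across, 115 mm high, not to be disturbed
- spare_pulley: small spare aluminium pulley 60 mm across, not to be disturbed
- bush: small brass bush 22 mm across, 16 mm high, standing on the unit's foot plate, not to be disturbed

How it is judged:
By the outcome, as a careful person would: the job done as asked, in the order asked, and still so for the second after the job is handed in, with the robot touching nothing.
It also fails if it takes over 64 s, if anything falls off the work surface, if the arm or the gripper's body presses on something with over 40 N, if the wrist force passes 120 N, or if a joint passes its speed limit or range.

ROBOT

A 6-joint arm with a two-finger parallel gripper is mounted at the origin on the work surface. World frame = base frame: x ahead of the robot, y to its left, z up, the work surface at z = 0. Lengths are in m, angles in degrees, forces in N, time in s.
With the tool pointing down it reaches from about 0.35 to 0.975 m from the base axis. Payload 7.1 kg.
Tool frame: the origin (TCP) lies at the centre of the arm's flange, where the gripper is bolted on; the fingertips stand 182 mm ahead of it and the grasp point (between the pads) lies 163 mm ahead of it (manip.nose_length is the distance from the TCP to the fingertips, in m); z points along the fingers, y is the line along which they close (so a half turn about z gives the same grasp; the last joint's range is limited). The gripper opens to 88 mm and grips with 3 to 60 N. Pads are 20 mm wide; open, the fingers measure 115 mm over their backs; the gripper's body (75 mm by 178 mm) begins 61 mm behind the grasp point.
Start: joints at [69.099, 24.242, 93.386, -0, 62.372, -1.089], TCP at [0.212, 0.588, 0.405] pointing down, gripper open.
Joint ranges: [-172.04, 172.04], [-51.8, 120.97], [4.93, 147.93], [-75.15, 255.16], [6.16, 154.13], [-145.62, 145.62]. Speed limits (degrees/s): [136.94, 136.94, 172.46, 180, 180, 180].

INTERFACE

Orientations are given as [roll, pitch, yaw] about the fixed x, y, z axes, in that order (R = Rz(yaw) Ry(pitch) Rx(roll)).
In Python, from workcell import sense, grab_frame, camera_model, ticket, manip gives the robot as it stands.
- The arm moves only by the shell command python3 -m handwheel 'ROWS' [FORCE]. ROWS is text: rows parted by semicolons, each of 7 numbers parted by spaces: the shift along the world's x, y, z in m, then the turn, a rotation vector about the world's x, y, z in rad, then the finger opening in m, from 0 to 0.0878. A call has 1 to 12 rows; each row is the pose to reach, as a shift and turn from the pose commanded when the call began; what a row does not reach only later rows make up. A row lasts 1/10 s, in which the tool goes at most 50 mm and 8.59 degrees, less where a joint would pass 70% of its speed; a pose out of reach is approached as far as the arm can. A call with a gripper value outside its range is refused whole. The fingers move at their own pace and stop on an object; FORCE is the grip in N (left out, the last holds). Time passes only in rows, so rows that repeat a pose let the fingers close. It gives the time, the measured TCP pose, the force, the opening and the grip force at its end, in the units of the state.
- sense(): the state, without advancing time (a new reading comes with each control period).
- grab_frame(name): name is "scene" or "top"; returns the picture (400x640x3 uint8, blue, green, red); there is no depth.
- camera_model(name): a dict with "K" (3x3 intrinsics, pixels), "dist_coeffs" ([k1, k2, p1, p2, k3] as OpenCV has them; the pictures are not rectified), "view" (4x4, takes a point from world to camera coordinates). Camera axes: x right, y up, looking along -z (the intrinsics and any distortion apply to the point x, -y, -z); pixel columns grow to the right and rows downward; lengths in m; the calibration is good to about 2 mm. A picture is of the moment at which its call begins. camera_model takes no time and is no camera call.
- ticket.hand_in(): hands the job in; it is judged then, once.
The state is a dict: "time_s": time; "qpos": joint angles; "dq": joint speeds; "effort": joint torques, N m; "ee_pos": TCP position; "ee_rot": TCP orientation; "wrist_force": force on the tool from outside, world axes, zero at the start; "moment": the same for the moment, N m; "finger_gap": opening from 0.0 (shut) to 1.0 (fully open); "grasp_force": force on a finger pad.
Only numpy, scipy, OpenCV 4.12 (cv2) and the standard library are available. Lean on these libraries where they do the work, as an engineer would, in place of code of your own. Each camera call takes 0.05 s, during which the arm holds its last target. There are 200 camera calls.

## Working session

There is one attempt and no reset: what is moved stays moved. The work goes in short steps, Python scripts to look and compute and a shell command to move; the robot and the scene stay as the last step left them, time stands still between calls to the robot, and variables do not carry over. Pictures are saved under pics/ and viewed, at most 10 in all, crops included, and the job is handed in when it is done.

```bash
mkdir -p pics
python3 - <<'E'
from workcell import *
import cv2
for n in("scene","top"):
    cv2.imwrite(f"pics/{n}0.png",grab_frame(n)); c=camera_model(n); print(n,c)
print(sense())
E
```

```text
scene {'K': array([[475.81083262,   0.        , 314.71790367],
       [  0.        , 475.81083262, 193.69547007],
       [  0.        ,   0.        ,   1.        ]]), 'dist_coeffs': array([-0.07783017,  0.        ,  0.        ,  0.        ,  0.        ]), 'view': array([[-4.62599991e-01,  8.86566873e-01,  6.54256789e-04,
         3.08338176e-01],
       [-7.35320848e-01, -3.84093681e-01,  5.58368422e-01,
         3.95334514e-01],
       [ 4.95282242e-01,  2.57820138e-01,  8.29592838e-01,
        -1.59188123e+00],
       [ 0.00000000e+00,  0.00000000e+00,  0.00000000e+00,
         1.00000000e+00]])}
top {'K': array([[435.61870775,   0.        , 321.16267018],
       [  0.        , 435.61870775, 194.78300257],
       [  0.        ,   0.        ,   1.        ]]), 'dist_coeffs': array([-0.06539502,  0.        ,  0.        ,  0.        ,  0.        ]), 'view': array([[-8.11221623e-03, -9.99966825e-01,  7.35967466e-04,
        -1.48294995e-02],
       [ 9.79475603e-01, -7.79774400e-03,  2.01411863e-01,
        -5.91699507e-01],
       [-2.01399443e-01,  2.35475877e-03,  9.79506365e-01,
        -9.93195341e-01],
       [ 0.00000000e+00,  0.00000000e+00,  0.00000000e+00,
         1.00000000e+00]])}
{'time_s': 0.1, 'qpos': array([ 6.90982737e+01,  2.42796679e+01,  9.34269047e+01, -4.58660682e-04,
        6.23723391e+01, -1.08665756e+00]), 'dq': array([-0.14047285, -0.08915268, -0.09308246, -0.02170891,  0.09489931,
       -0.01172396]), 'effort': array([-1.69205523e-04, -5.45614100e+01, -2.74323732e+01,  6.44979766e-02,
        1.88493286e-02, -7.72179828e-05]), 'ee_pos': array([0.21173227, 0.58777453, 0.40398447]), 'ee_rot': array([-1.79921095e+02, -1.09053329e-03,  1.60185143e+02]), 'wrist_force': array([-0.36688301,  0.23029631,  0.59967807]), 'moment': array([-0.00859024,  0.06526424,  0.01496206]), 'grasp_force': 0.0, 'finger_gap': 0.9994871009618702}
```

View pics/scene0.png

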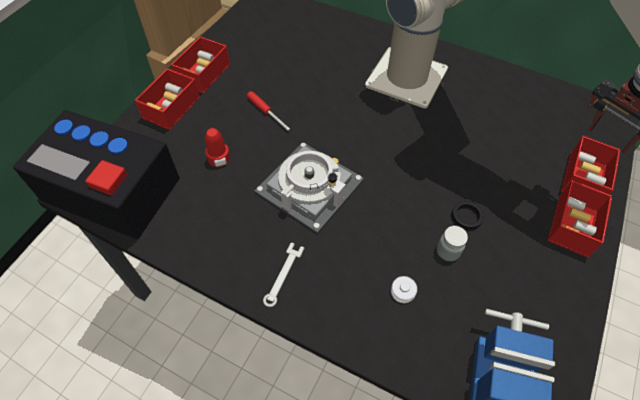

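View pics/top0.png

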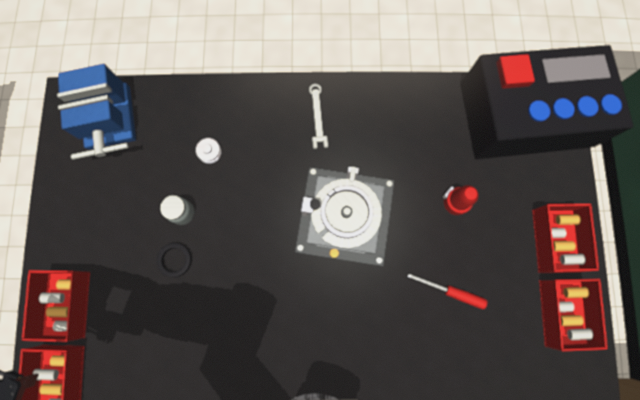

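The top view shows the unit at about (346,212), with the pointer post at (352,173), the plunger at (312,204) and the brass bush at (334,253). Next I'll enlarge this area.

```bash
cat > h.py <<'E'
from workcell import *
import cv2, numpy as np
def ray(n,uv):
    c=camera_model(n);p=cv2.undistortPoints(np.array([[uv]],float),c["K"],c["dist_coeffs"])[0,0]
    V=c["view"];R=V[:3,:3];o=-R.T@V[:3,3];return o,R.T@np.array([p[0],-p[1],-1])
def atz(n,uv,z):
    o,d=ray(n,uv);return o+d*(z-o[2])/d[2]
def proj(n,P):
    c=camera_model(n);V=c["view"];q=np.atleast_2d(P)@V[:3,:3].T+V[:3,3];q=q*[1,-1,-1]
    return cv2.projectPoints(q,np.zeros(3),np.zeros(3),c["K"],c["dist_coeffs"])[0][:,0]
E
python3 - <<'E'
from h import *
a=cv2.imread("pics/top0.png")[162:272,290:400];b=cv2.imread("pics/scene0.png")[135:235,250:370]
cv2.imwrite("pics/c1.png",cv2.resize(a,None,fx=5.4,fy=5.4,interpolation=cv2.INTER_CUBIC))
cv2.imwrite("pics/c2.png",cv2.resize(b,None,fx=6,fy=6,interpolation=cv2.INTER_CUBIC))
C=np.array([atz("top",p,.012) for p in[(313,171),(391,183),(381,261),(299,249)]]);print(C,C.mean(0))
print(atz("top",(346.5,211.5),.081))
print(atz("scene",(309,172.5),.081))
E
```

```text
[[ 0.66380704  0.00069439  0.012     ]
 [ 0.63073134 -0.19803479  0.012     ]
 [ 0.43391813 -0.16562288  0.012     ]
 [ 0.46515389  0.03616595  0.012     ]] [ 0.5484026  -0.08169933  0.012     ]
[ 0.54667672 -0.07879435  0.081     ]
[ 0.5603736  -0.07261377  0.081     ]
```

View pics/c1.png

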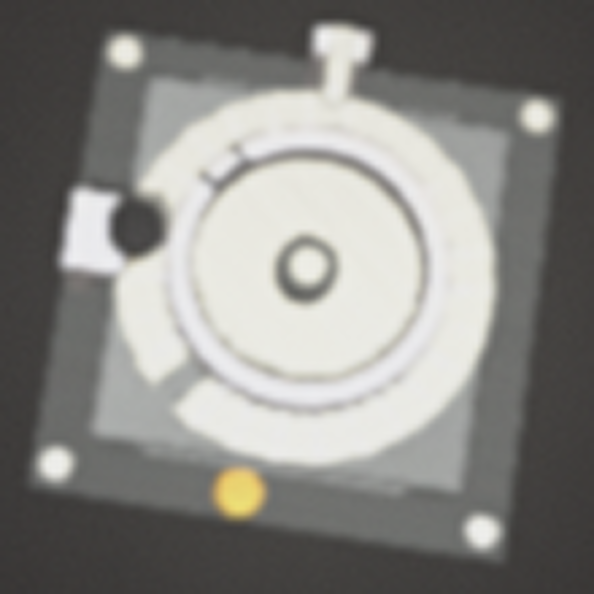

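View pics/c2.png

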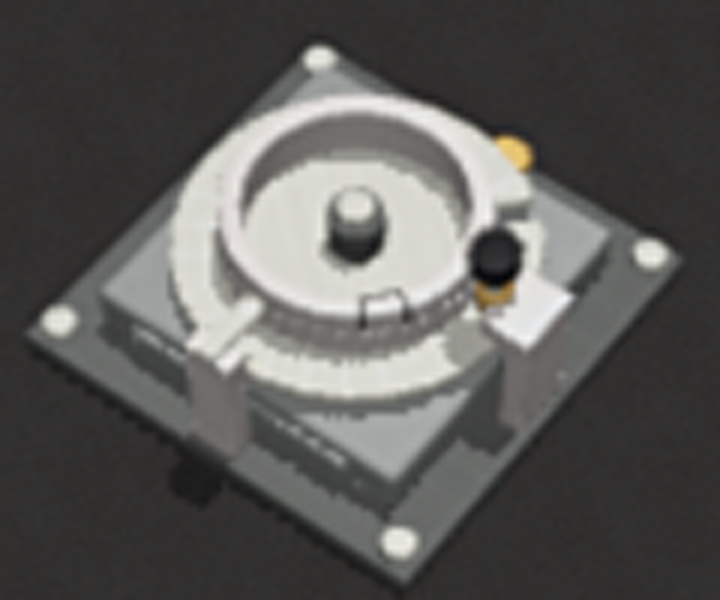

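The crops show the window mark at crop 1 (225,165), about 34° counter-clockwise of the pointer, with the pointer tip at (334,100), the head at (137,226) and the boss at (307,267). Next I'll fit the unit's pose.

```bash
cat > fit.py <<'E'
from h import *
from scipy.optimize import least_squares
T=lambda p:((np.array(p)+.5)/5.4-.5+[290,162]); S=lambda p:((np.array(p)+.5)/6-.5+[250,135])
a=.11
obs=[("top",T((113,33)),(a,a,.012)),("top",T((560,98)),(a,-a,.012)),("top",T((503,562)),(-a,-a,.012)),("top",T((30,487)),(-a,a,.012)),
("top",T((307,267)),(0,0,.081)),("top",T((334,100)),(.069,0,.086)),("top",T((137,226)),(0,.076,.112)),
("scene",S((28,333)),(a,-a,.012)),("scene",S((408,592)),(a,a,.012)),("scene",S((682,262)),(-a,a,.012)),("scene",S((320,40)),(-a,-a,.012)),
("scene",S((355,205)),(0,0,.081)),("scene",S((497,250)),(0,.076,.112)),("scene",S((255,303)),(.069,0,.086))]
def W(x,P):
    c,s=np.cos(x[2]),np.sin(x[2]);return np.array([x[0]+c*P[0]-s*P[1],x[1]+s*P[0]+c*P[1],P[2]])
def f(x,sel=("top","scene")): return np.concatenate([proj(n,W(x,P))[0]-uv for n,uv,P in obs if n in sel])
if __name__=="__main__":
  for sel in(("top",),("scene",),("top","scene")):
    r=least_squares(f,[.548,-.08,-.15],args=(sel,),loss="soft_l1");print(r.x,np.degrees(r.x[2]),np.abs(r.fun).reshape(-1,2).round(1).tolist())
    x=r.x
    for n,uvs in(("top",[T((203,170)),T((234,146)),T((217,187)),T((245,162))]),("scene",[S((362,303)),S((405,298))])):
        for uv in uvs:
            p=atz(n,uv,.084)[:2]-x[:2];print(n,np.hypot(*p),np.degrees(np.arctan2(p[1],p[0])-x[2]))
E
python3 fit.py
```

```text
[ 0.54868527 -0.07989186 -0.16381699] -9.386022084899627 [[1.4, 1.0], [0.8, 0.0], [0.4, 0.1], [0.4, 0.1], [0.5, 0.4], [0.2, 1.8], [0.1, 0.1]]
top 0.06235475619250534 57.048116963660085
top 0.0618034683479587 40.97215393897105
top 0.05276796152956976 58.76656423994781
top 0.05318310063041016 40.709732590500266
scene 0.056812959476899336 40.72717992865174
scene 0.058498233601715334 59.484435068289464
[ 0.55070408 -0.07762477 -0.17034265] -9.759914935001465 [[0.6, 0.1], [0.7, 0.9], [0.7, 0.2], [0.3, 0.4], [0.3, 0.5], [0.1, 0.1], [0.7, 0.1]]
top 0.05931928563573817 57.38858094560364
top 0.0589027545195258 40.49603914557917
top 0.049732840211601584 59.20547343499797
top 0.05028776304933796 40.072823388106634
scene 0.053916810558834474 40.159252057751154
scene 0.055464105982143935 59.95590429799101
[ 0.54938444 -0.07903525 -0.16546875] -9.480660975645842 [[1.7, 1.3], [0.5, 0.2], [0.1, 0.1], [0.8, 0.2], [0.1, 0.7], [0.5, 1.6], [0.5, 0.5], [0.8, 0.2], [0.7, 1.6], [0.4, 0.9], [0.8, 0.0], [0.1, 0.1], [0.2, 0.6], [0.6, 0.6]]
top 0.0612506966854461 57.0865227075274
top 0.06076028807324382 40.72401828592087
top 0.05166257339936694 58.831283297497905
top 0.052141809434236346 40.39968759767418
scene 0.05577146944211987 40.44379872722377
scene 0.057392588684252774 59.56596940982207
```

```bash
python3 -m handwheel '0.169 -0.362 0 0 0 0.17 0.04; 0.169 -0.362 0 0 0 0.17 0.04; 0.169 -0.362 0 0 0 0.17 0.04; 0.169 -0.362 0 0 0 0.17 0.04; 0.169 -0.362 0 0 0 0.17 0.04; 0.169 -0.362 0 0 0 0.17 0.04; 0.169 -0.362 0 0 0 0.17 0.04; 0.169 -0.362 0 0 0 0.17 0.04; 0.337 -0.724 0 0 0 0.3456 0.04; 0.337 -0.724 0 0 0 0.3456 0.04; 0.337 -0.724 0 0 0 0.3456 0.04; 0.337 -0.724 0 0 0 0.3456 0.04' 15; python3 -c "
from workcell import *;print(sense())"
```

```text
time_s: 1.3
ee_pos: [0.4621, 0.0501, 0.4047]
ee_rot: [180.0, 0.0, 180.0]
wrist_force: [0.6, 0.7, 0.1]
finger_gap: 0.455
grasp_force: 0.0
{'time_s': 1.3, 'qpos': array([ 4.72134331e+00,  1.06611110e+01,  1.13033104e+02,  3.35569830e-03,
        5.63044339e+01, -8.52759972e+01]), 'dq': array([-59.67100494,  12.31566896, -16.10827054,   0.0821724 ,
         3.14185216, -59.13074422]), 'effort': array([  5.49602911, -39.83427286, -22.23668039,  -0.13558956,
         0.24575667,   1.29958838]), 'ee_pos': array([0.46206752, 0.05010892, 0.40465199]), 'ee_rot': array([1.79997106e+02, 1.11666462e-03, 1.79995479e+02]), 'wrist_force': array([0.55211363, 0.68108049, 0.06638117]), 'moment': array([ 0.0277658 ,  0.00147544, -0.01711189]), 'grasp_force': 0.0, 'finger_gap': 0.45540883844673347}
```

```bash
python3 -m handwheel '0.087 -0.186 0 0 0 0 0.04; 0.087 -0.186 0 0 0 0 0.04; 0.087 -0.186 0 0 0 0 0.04; 0.087 -0.186 0 0 0 0 0.04; 0.087 -0.186 -0.03 0 0 0 0.04; 0.087 -0.186 -0.06 0 0 0 0.04; 0.087 -0.186 -0.06 0 0 0 0.04; 0.087 -0.186 -0.06 0 0 0 0.04'
```

```text
time_s: 2.1
ee_pos: [0.5486, -0.1338, 0.3445]
ee_rot: [180.0, -0.1, 180.0]
wrist_force: [0.1, 0.5, 0.2]
finger_gap: 0.454
grasp_force: 0.0
```

```bash
python3 -m handwheel '0 0 -0.03 0 0 0 0.04; 0 0 -0.05 0 0 0 0.04; 0 0 -0.05 0 0 0 0.04; 0 0 -0.05 0 0 0 0.04'
python3 - <<'E'
from h import *
a=grab_frame("top");b=grab_frame("scene");cv2.imwrite("pics/t1.png",a);cv2.imwrite("pics/s1.png",b)
cv2.imwrite("pics/m1.png",np.hstack([cv2.resize(i,None,fx=3.3,fy=3.3,interpolation=cv2.INTER_CUBIC) for i in(a[150:290,270:390],b[120:260,250:370])]))
E
```

```text
time_s: 2.5
ee_pos: [0.5493, -0.1336, 0.2962]
ee_rot: [-180.0, 0.1, -180.0]
wrist_force: [-0.3, -0.5, 0.4]
finger_gap: 0.457
grasp_force: 0.0
```

View pics/m1.png

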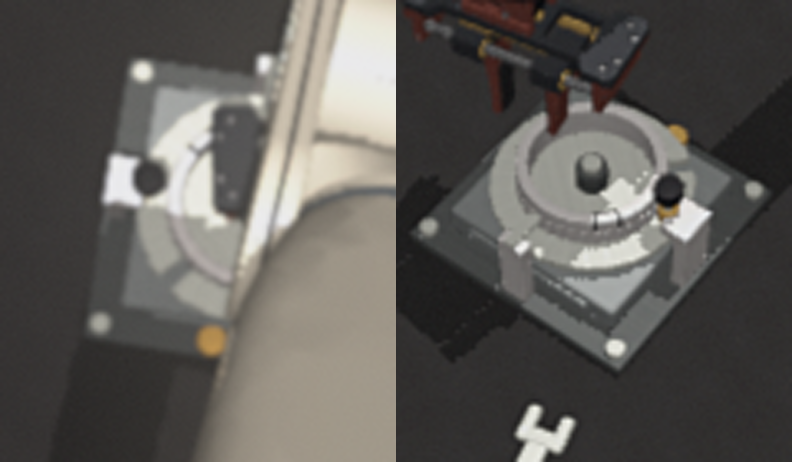

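The gripper stands over the far side of the rim. The scene camera sees the plunger head at right half (668,190) and the mark at (607,220) with nothing in the way. I'll descend and close lightly.

```bash
python3 -m handwheel '0 -0.002 -0.015 0 0 0 0.04; 0 -0.002 -0.03 0 0 0 0.04; 0 -0.002 -0.04 0 0 0 0.04; 0 -0.002 -0.046 0 0 0 0.04; 0 -0.002 -0.052 0 0 0 0.04; 0 -0.002 -0.052 0 0 0 0.04; 0 -0.002 -0.052 0 0 0 0.04'; python3 -m handwheel '0 0 0 0 0 0 0.03; 0 0 0 0 0 0 0.02; 0 0 0 0 0 0 0.014; 0 0 0 0 0 0 0.005; 0 0 0 0 0 0 0.005; 0 0 0 0 0 0 0.005' 10;  python3 -c "
from workcell import *;s=sense();print(s['ee_pos'],s['wrist_force'],s['grasp_force'])"
```

```text
time_s: 3.3
ee_pos: [0.5489, -0.1359, 0.2426]
ee_rot: [180.0, -0.0, 180.0]
wrist_force: [-0.7, -0.1, -0.5]
finger_gap: 0.455
grasp_force: 0.0
time_s: 3.9
ee_pos: [0.5489, -0.1367, 0.243]
ee_rot: [-179.9, 0.0, -180.0]
wrist_force: [0.1, -6.2, -0.1]
finger_gap: 0.127
grasp_force: 9.9
[ 0.54886204 -0.13671147  0.24297608] [ 0.09419584 -6.1610753  -0.09930871] 9.858699571341276
```

```bash
python3 -m handwheel '0 -0.001 0 0 0 0 0.005; 0 -0.001 0 0 0 0 0.005; 0 -0.001 0 0 0 0 0.005; 0 -0.001 0 0 0 0 0.005' 20
```

```text
time_s: 4.3
ee_pos: [0.5489, -0.137, 0.2429]
ee_rot: [-180.0, 0.0, -180.0]
wrist_force: [-0.1, -2.8, 3.2]
finger_gap: 0.123
grasp_force: 19.7
```

```bash
cat > look.py <<'E'
from h import *
import sys
s=sense();C=np.array([.549,-.0803]);p=s['ee_pos'][:2]-C
a=np.arctan2(p[1],p[0]);u=np.array([np.cos(a),np.sin(a)]);t=np.array([u[1],-u[0]])
f=s['wrist_force'][:2]
b=grab_frame("scene").astype(int)
roi=b[150:178,322:346].max(2);w=np.clip(70-roi,0,None)
yx=np.argwhere(w>0);v=w[w>0]
print("ang",round(np.degrees(a),2),"r",round(np.hypot(*p)*1e3,2),"Frad",round(f@u,1),"Ftan_cw",round(f@t,1),"head",((yx*v[:,None]).sum(0)/v.sum()+[150,322]).round(2),len(v),"t",s["time_s"])
cv2.imwrite("pics/last.png",b)
r=cv2.imread("pics/ref.png");
if r is None: cv2.imwrite("pics/ref.png",b);r=b
d=np.abs(b-r.astype(int)).max(2)[150:185,322:350];print("diff",d[:28,:24].sum())
E
python3 look.py; python3 -m handwheel '-0.001 -0.0003 0 0 0 -0.0175 0.005; -0.003 -0.0002 0 0 0 -0.0524 0.005; -0.005 -0.0001 0 0 0 -0.0873 0.005; -0.0069 0 0 0 0 -0.1222 0.005; -0.0089 0.0003 0 0 0 -0.1571 0.005; -0.0099 0.0005 0 0 0 -0.1745 0.005; -0.0099 0.0005 0 0 0 -0.1745 0.005'; python3 look.py
```

```text
ang -90.13 r 56.66 Frad 2.8 Ftan_cw 0.1 head [160.   335.86] 258 t 4.3
diff 0
time_s: 5.05
ee_pos: [0.5393, -0.1364, 0.2429]
ee_rot: [-180.0, 0.1, 170.0]
wrist_force: [3.1, -0.3, 1.8]
finger_gap: 0.127
grasp_force: 19.8
ang -99.83 r 56.91 Frad -0.2 Ftan_cw -3.1 head [160.03 336.05] 261 t 5.05
diff 3331[ WARN:0@0.670] global loadsave.cpp:1063 imwrite_ Unsupported depth image for selected encoder is fallbacked to CV_8U.
[ WARN:0@0.685] global loadsave.cpp:275 findDecoder imread_('pics/ref.png'): can't open/read file: check file path/integrity
[ WARN:0@0.571] global loadsave.cpp:1063 imwrite_ Unsupported depth image for selected encoder is fallbacked to CV_8U.
```

```bash
python3 -m handwheel '-0.0024 0.0005 0 0 0 -0.0436 0.005; -0.0049 0.0011 0 0 0 -0.0873 0.005; -0.0073 0.0018 0 0 0 -0.1309 0.005; -0.0096 0.0026 0 0 0 -0.1745 0.005; -0.0119 0.0035 0 0 0 -0.2182 0.005; -0.0142 0.0045 0 0 0 -0.2618 0.005; -0.0165 0.0056 0 0 0 -0.3054 0.005; -0.0186 0.0068 0 0 0 -0.3491 0.005; -0.0186 0.0068 0 0 0 -0.3491 0.005'; python3 look.py 2>/dev/null
python3 - <<'E'
import cv2
cv2.imwrite("pics/m2.png",cv2.resize(cv2.imread("pics/last.png")[145:215,260:360],None,fx=8,fy=8,interpolation=cv2.INTER_CUBIC))
E
```

```text
time_s: 6.0
ee_pos: [0.5203, -0.1297, 0.2429]
ee_rot: [-180.0, 0.0, 150.0]
wrist_force: [2.0, -3.6, 5.1]
finger_gap: 0.125
grasp_force: 19.6
ang -120.15 r 57.17 Frad 2.2 Ftan_cw -3.5 head [159.04 336.12] 264 t 6.0
diff 5044
```

View pics/m2.png

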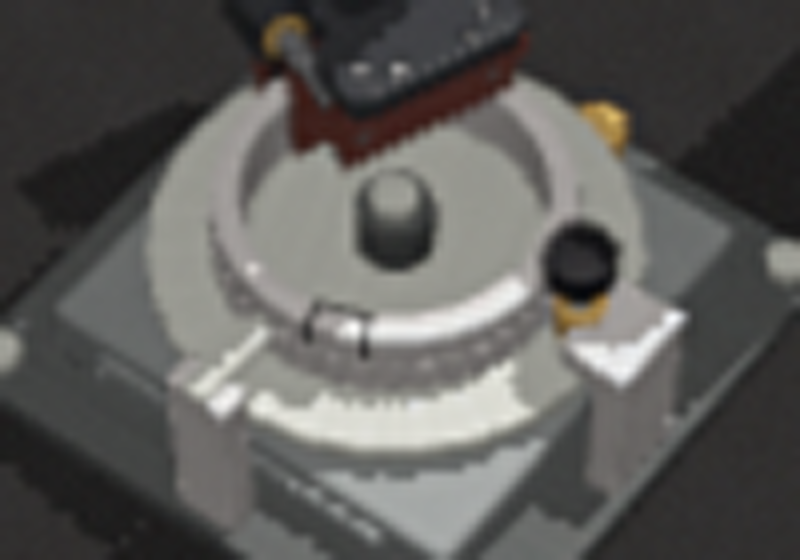

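The mark turned with the grip, and its lines are now at about crop (308,318) and (365,328). My head ROI was misplaced, because the head is at (332,176), so I'll fix that.

```bash
sed -i 's/b\[150:178,322:346\]/b[166:188,325:342]/; s/\[150,322\]/[166,325]/; s/^d=.*$//' look.py; python3 look.py 2>/dev/null
python3 - <<'E'
from h import *
x=[.5494,-.079,np.radians(-9.5)]
for n,q in(("s0",(310.,184.1)),("s0",(317.2,183.2)),("now",(298.06,184.3)),("now",(305.2,185.6))):
    p=atz("scene",q,.084)[:2]-x[:2];print(n,np.hypot(*p),np.degrees(np.arctan2(p[1],p[0])-x[2]))
b=cv2.imread("pics/last.png");print(b[166:188,325:342].max(2))
E
```

```text
ang -120.13 r 57.17 Frad 2.5 Ftan_cw -2.4 head [177.68 332.33] 73 t 6.05
s0 0.05262827504811395 40.858543913558336
s0 0.05440308651377951 61.232128028837046
now 0.059920106545697495 9.579121427798551
now 0.05798796161149979 28.149476161253997
[[122  97  93 127 159 164 161 153 152 152 154 154 150 119  97  83  79]
 [131 101  90 119 159 163 162 154 153 154 153 153 154 133 110 100  80]
 [149 127  97 107 156 163 160 139 147 152 152 153 154 138 114 108 107]
 [153 147 107 101 156 164 162 136 146 152 152 152 152 148 120 109 110]
 [152 149 123 109 156 166 163 141 147 152 152 151 153 154 135 112 107]
 [151 149 138 137 161 166 163 146 151 157 156 154 153 154 144 117 107]
 [149 151 151 159 164 137 120  99 111 134 153 157 155 154 152 121 109]
 [149 151 156 163 130  77  53  40  50  68  99 148 156 155 154 122 109]
 [149 153 159 127  73  39  27  21  22  23  42 109 149 156 154 122 108]
 [151 154 147  91  46  40  40  31  27  22  21  51 106 148 154 128 111]
 [152 158 126  68  41  44  46  45  45  32  21  28  90 149 157 138 114]
 [154 163 111  52  42  47  50  50  51  47  28  35 113 152 157 143 119]
 [159 166 119  53  42  50  52  52  53  53  45  38 117 152 155 129 112]
 [169 169 125  54  28  41  52  55  56  45  34  35 120 151 151 119 108]
 [191 164 124  57  16  21  29  30  29  21  16  62 149 160 135 107 106]
 [211 154 112  83  50  23  13  14  15  22  54 116 159 163 164 135 114]
 [169 118 114 126 128  88  43  30  41  96 150 161 162 160 164 157 146]
 [118 103 108 112 133 143 127 112 127 157 169 164 160 160 162 163 160]
 [122 119 108 110 114 148 160 161 163 160 162 161 161 162 161 160 157]
 [112 108 108 120 107 118 138 149 154 146 156 161 162 161 160 157 163]
 [105 114 134 148 116 109 153 160 157 153 158 160 160 159 156 169 217]
 [106 132 149 155 139 144 164 168 166 165 166 160 164 164 169 215 233]]
```

```bash
python3 -m handwheel '-0.0015 0.0009 0 0 0 -0.03 0.005; -0.003 0.0018 0 0 0 -0.0611 0.005; -0.0045 0.0028 0 0 0 -0.0916 0.005; -0.0058 0.0038 0 0 0 -0.1222 0.005; -0.0058 0.0038 0 0 0 -0.1222 0.005; -0.0058 0.0038 0 0 0 -0.1222 0.005'; python3 look.py 2>/dev/null
```

```text
time_s: 6.7
ee_pos: [0.5145, -0.126, 0.2429]
ee_rot: [-180.0, 0.0, 143.1]
wrist_force: [0.6, -4.0, 6.4]
finger_gap: 0.127
grasp_force: 19.6
ang -127.01 r 57.27 Frad 2.8 Ftan_cw -2.9 head [177.87 332.24] 73 t 6.7
```

```bash
python3 -m handwheel '-0.0004 0.0003 0 0 0 -0.0087 0.005; -0.0008 0.0006 0 0 0 -0.0175 0.005; -0.0008 0.0006 0 0 0 -0.0175 0.005'; python3 look.py 2>/dev/null
```

```text
time_s: 7.05
ee_pos: [0.5138, -0.1255, 0.2429]
ee_rot: [-180.0, 0.0, 142.1]
wrist_force: [0.8, -4.3, 5.3]
finger_gap: 0.123
grasp_force: 19.6
ang -127.88 r 57.28 Frad 2.9 Ftan_cw -3.2 head [177.87 332.24] 73 t 7.05
```

```bash
python3 -m handwheel '-0.0004 0.0003 0 0 0 -0.0087 0.005; -0.0008 0.0006 0 0 0 -0.0175 0.005; -0.0008 0.0006 0 0 0 -0.0175 0.005'; python3 look.py 2>/dev/null
```

```text
time_s: 7.4
ee_pos: [0.513, -0.1249, 0.2429]
ee_rot: [-180.0, 0.0, 141.0]
wrist_force: [0.7, -3.8, 4.8]
finger_gap: 0.129
grasp_force: 19.6
ang -128.93 r 57.29 Frad 2.5 Ftan_cw -2.9 head [177.87 332.23] 72 t 7.4
```

```bash
python3 -m handwheel '-0.0004 0.0003 0 0 0 -0.0087 0.005; -0.0008 0.0006 0 0 0 -0.0175 0.005; -0.0008 0.0006 0 0 0 -0.0175 0.005'; python3 look.py 2>/dev/null
```

```text
time_s: 7.75
ee_pos: [0.5122, -0.1243, 0.2429]
ee_rot: [-180.0, 0.0, 140.0]
wrist_force: [0.4, -4.3, 5.8]
finger_gap: 0.127
grasp_force: 19.6
ang -129.91 r 57.32 Frad 3.1 Ftan_cw -3.1 head [177.87 332.23] 73 t 7.75
```

```bash
python3 -m handwheel '-0.0004 0.0003 0 0 0 -0.0087 0.005; -0.0008 0.0006 0 0 0 -0.0175 0.005; -0.0008 0.0006 0 0 0 -0.0175 0.005'; python3 look.py 2>/dev/null
```

```text
time_s: 8.1
ee_pos: [0.5114, -0.1236, 0.2429]
ee_rot: [-180.0, 0.0, 139.0]
wrist_force: [2.2, -4.7, 4.9]
finger_gap: 0.127
grasp_force: 19.6
ang -130.92 r 57.35 Frad 2.1 Ftan_cw -4.7 head [177.91 332.24] 71 t 8.1
```

```bash
python3 -m handwheel '-0.0004 0.0003 0 0 0 -0.0087 0.005; -0.0007 0.0007 0 0 0 -0.0175 0.005; -0.0007 0.0007 0 0 0 -0.0175 0.005'; python3 look.py 2>/dev/null
```

```text
time_s: 8.45
ee_pos: [0.5106, -0.1229, 0.2429]
ee_rot: [-180.0, 0.0, 138.0]
wrist_force: [1.1, -4.0, 6.0]
finger_gap: 0.126
grasp_force: 19.6
ang -131.99 r 57.35 Frad 2.3 Ftan_cw -3.5 head [177.94 332.21] 71 t 8.45
```

```bash
python3 -m handwheel '-0.0004 0.0003 0 0 0 -0.0087 0.005; -0.0007 0.0007 0 0 0 -0.0175 0.005; -0.0007 0.0007 0 0 0 -0.0175 0.005'; python3 look.py 2>/dev/null
```

```text
time_s: 8.8
ee_pos: [0.5099, -0.1222, 0.2429]
ee_rot: [-180.0, 0.0, 137.0]
wrist_force: [-0.0, -4.5, 5.8]
finger_gap: 0.125
grasp_force: 19.6
ang -133.02 r 57.33 Frad 3.3 Ftan_cw -3.1 head [177.96 332.2 ] 72 t 8.8
```

```bash
python3 -m handwheel '-0.0004 0.0003 0 0 0 -0.0087 0.005; -0.0007 0.0007 0 0 0 -0.0175 0.005; -0.0007 0.0007 0 0 0 -0.0175 0.005'; python3 look.py 2>/dev/null
```

```text
time_s: 9.15
ee_pos: [0.5091, -0.1215, 0.2429]
ee_rot: [-180.0, 0.0, 136.0]
wrist_force: [-0.2, -5.1, 6.5]
finger_gap: 0.125
grasp_force: 19.5
ang -134.07 r 57.32 Frad 3.8 Ftan_cw -3.4 head [177.98 332.2 ] 71 t 9.15
```

```bash
python3 -m handwheel '-0.0004 0.0003 0 0 0 -0.0087 0.005; -0.0007 0.0007 0 0 0 -0.0175 0.005; -0.0007 0.0007 0 0 0 -0.0175 0.005'; python3 look.py 2>/dev/null
```

```text
time_s: 9.5
ee_pos: [0.5084, -0.1208, 0.2429]
ee_rot: [-180.0, 0.0, 135.0]
wrist_force: [-0.3, -4.1, 6.7]
finger_gap: 0.122
grasp_force: 19.5
ang -135.08 r 57.34 Frad 3.1 Ftan_cw -2.7 head [177.98 332.19] 71 t 9.5
```

```bash
python3 -m handwheel '-0.0004 0.0004 0 0 0 -0.0087 0.005; -0.0007 0.0007 0 0 0 -0.0175 0.005; -0.0007 0.0007 0 0 0 -0.0175 0.005'; python3 look.py 2>/dev/null
```

```text
time_s: 9.85
ee_pos: [0.5077, -0.1201, 0.2429]
ee_rot: [-180.0, -0.0, 134.0]
wrist_force: [-0.4, -4.0, 7.5]
finger_gap: 0.124
grasp_force: 19.5
ang -136.09 r 57.38 Frad 3.1 Ftan_cw -2.6 head [178.04 332.17] 71 t 9.85
```

```bash
python3 -m handwheel '-0.0004 0.0004 0 0 0 -0.0087 0.005; -0.0007 0.0007 0 0 0 -0.0175 0.005; -0.0007 0.0007 0 0 0 -0.0175 0.005'; python3 look.py 2>/dev/null
```

```text
time_s: 10.2
ee_pos: [0.507, -0.1194, 0.2429]
ee_rot: [-180.0, -0.0, 133.0]
wrist_force: [0.1, -4.0, 7.2]
finger_gap: 0.126
grasp_force: 19.5
ang -137.11 r 57.38 Frad 2.6 Ftan_cw -3.0 head [177.99 332.19] 72 t 10.2
```

```bash
python3 -m handwheel '-0.0004 0.0004 0 0 0 -0.0087 0.005; -0.0007 0.0007 0 0 0 -0.0175 0.005; -0.0007 0.0007 0 0 0 -0.0175 0.005'; python3 look.py 2>/dev/null
```

```text
time_s: 10.55
ee_pos: [0.5061, -0.1185, 0.2429]
ee_rot: [-180.0, -0.0, 132.0]
wrist_force: [-1.3, -2.7, 8.6]
finger_gap: 0.127
grasp_force: 19.4
ang -138.31 r 57.39 Frad 2.7 Ftan_cw -1.2 head [179.47 332.09] 71 t 10.55
```

The head dropped 1.5 px, which matches about 5 mm, and the turning force changed. The pin is in the notch, so I'll stop turning, open and lift.

```bash
python3 -m handwheel '0 0 0 0 0 0 0.02; 0 0 0 0 0 0 0.03; 0 0 0 0 0 0 0.036; 0 0 0 0 0 0 0.036; 0 0 0.01 0 0 0 0.036; 0 0 0.03 0 0 0 0.036; 0 0 0.06 0 0 0 0.036; 0 0 0.1 0 0 0 0.036; 0 0 0.1 0 0 0 0.036; 0 0 0.1 0 0 0 0.0; 0 0 0.1 0 0 0 0; 0 0 0.1 0 0 0 0'; python3 look.py 2>/dev/null;python3 - <<'E'
from h import *
cv2.imwrite("pics/m3.png",cv2.resize(cv2.imread("pics/last.png")[145:215,260:360],None,fx=8,fy=8,interpolation=cv2.INTER_CUBIC))
b=grab_frame("top");cv2.imwrite("pics/t2.png",b)
o1,d1=ray("scene",(332.1,178.6));o2,d2=ray("top",((137.5)/5.4-.5+290,226.5/5.4-.5+162))
c,s=np.cos(np.radians(-9.5)),np.sin(np.radians(-9.5))
print("head by fit",.549-s*.076,-.0803+c*.076,"top@112",o2+d2*(.112-o2[2])/d2[2])
from fit import *
r=least_squares(f,[.548,-.08,-.15],loss="soft_l1").x;print(proj("scene",W(r,(0,.076,.107))),proj("scene",W(r,(0,.076,.112))))
E
```

```text
time_s: 11.8
ee_pos: [0.5059, -0.1183, 0.3415]
ee_rot: [-179.9, -0.1, 132.0]
wrist_force: [-0.0, -0.5, 0.6]
finger_gap: 0.178
grasp_force: 0.0
ang -138.6 r 57.52 Frad 0.4 Ftan_cw -0.4 head [179.69 331.86] 67 t 11.8
head by fit 0.5615436180454115 -0.005342294283170415 top@112 [ 0.56079833 -0.00511461  0.112     ]
[[332.12675899 176.8279844 ]] [[332.1868867  175.68388276]]
```

View pics/m3.png

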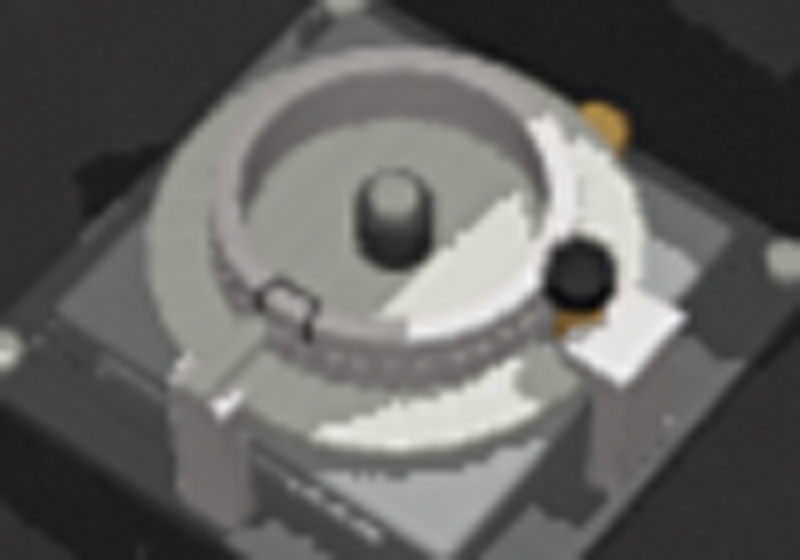

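The window mark at crop (285,310) is beside the pointer tip at (265,335), and the head is lower, at (578,275). Next I'll move the shut fingers over the head.

```bash
python3 -m handwheel '0.018 0.037 0 0 0 0 0; 0.036 0.074 0 0 0 0 0; 0.055 0.113 0 0 0 0 0; 0.055 0.113 0 0 0 0 0; 0.055 0.113 0 0 0 0 0; 0.055 0.113 -0.02 0 0 0 0; 0.055 0.113 -0.035 0 0 0 0; 0.055 0.113 -0.045 0 0 0 0; 0.055 0.113 -0.045 0 0 0 0;0.055 0.113 -0.045 0 0 0 0'; python3 look.py 2>/dev/null;python3 - <<'E'
import cv2
cv2.imwrite("pics/m4.png",cv2.resize(cv2.imread("pics/last.png")[125:205,280:380],None,fx=7,fy=7,interpolation=cv2.INTER_CUBIC))
E
```

```text
time_s: 12.9
ee_pos: [0.5612, -0.0061, 0.2977]
ee_rot: [-180.0, -0.0, 131.9]
wrist_force: [0.3, 0.6, 0.3]
finger_gap: 0.004
grasp_force: 0.0
ang 80.63 r 75.17 Frad 0.6 Ftan_cw 0.2 head [172.54 334.16] 224 t 12.9
```

View pics/m4.png

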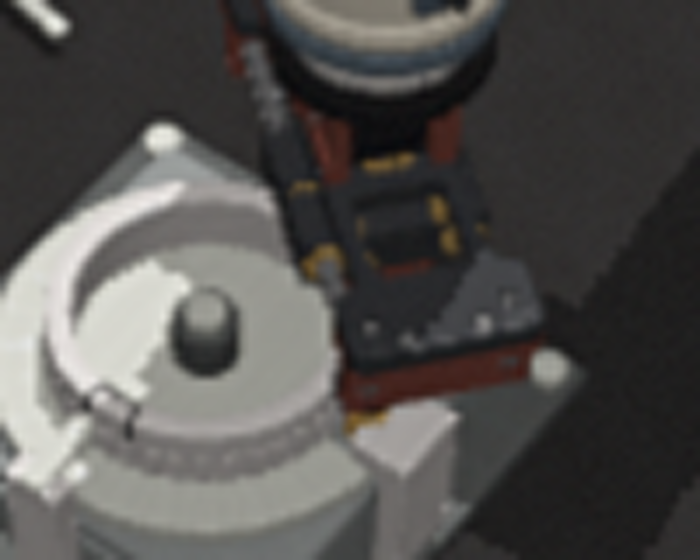

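```bash
python3 -m handwheel '0 0 -0.004 0 0 0 0; 0 0 -0.007 0 0 0 0; 0 0 -0.009 0 0 0 0; 0 0 -0.01 0 0 0 0; 0 0 -0.011 0 0 0 0; 0 0 -0.012 0 0 0 0; 0 0 -0.012 0 0 0 0; 0 0 -0.012 0 0 0 0'
```

```text
time_s: 13.75
ee_pos: [0.5614, -0.0055, 0.2857]
ee_rot: [180.0, 0.0, 132.0]
wrist_force: [0.0, 0.3, -0.4]
finger_gap: 0.008
grasp_force: 0.0
```

```bash
python3 -m handwheel '0 0 -0.0005 0 0 0 0; 0 0 -0.001 0 0 0 0; 0 0 -0.0015 0 0 0 0; 0 0 -0.002 0 0 0 0; 0 0 -0.002 0 0 0 0'
```

```text
time_s: 14.25
ee_pos: [0.5614, -0.0054, 0.2837]
ee_rot: [180.0, 0.0, 132.0]
wrist_force: [-0.5, -0.2, -0.1]
finger_gap: 0.005
grasp_force: 0.6
```

```bash
python3 -m handwheel '0 0 -0.0005 0 0 0 0; 0 0 -0.001 0 0 0 0; 0 0 -0.0015 0 0 0 0; 0 0 -0.002 0 0 0 0; 0 0 -0.002 0 0 0 0'
```

```text
time_s: 14.75
ee_pos: [0.5614, -0.0055, 0.2819]
ee_rot: [180.0, 0.0, 132.0]
wrist_force: [-1.1, 0.5, 3.8]
finger_gap: 0.002
grasp_force: 2.0
```

```bash
python3 -m handwheel '0 0 -0.0005 0 0 0 0; 0 0 -0.001 0 0 0 0; 0 0 -0.0015 0 0 0 0; 0 0 -0.0015 0 0 0 0'
```

```text
time_s: 15.15
ee_pos: [0.5616, -0.0055, 0.2817]
ee_rot: [180.0, 0.0, 132.0]
wrist_force: [-3.9, -0.2, 17.9]
finger_gap: 0.005
grasp_force: 8.6
```

The force rose steeply with the tip at 99.7 mm, so the plunger is on its hard stop. I'll lift, move away and check.

```bash
python3 -m handwheel '0 0 0.002 0 0 0 0; 0 0 0.01 0 0 0 0; 0 0 0.03 0 0 0 0; 0 0 0.07 0 0 0 0; 0 0 0.1 0 0 0 0; -0.04 0 0.1 0 0 0 0; -0.08 0 0.1 0 0 0 0; -0.12 0 0.1 0 0 0 0;-0.12 0 0.1 0 0 0 0;-0.12 0 0.1 0 0 0 0'; python3 look.py 2>/dev/null;python3 - <<'E'
import cv2
cv2.imwrite("pics/m5.png",cv2.resize(cv2.imread("pics/last.png")[145:215,260:360],None,fx=8,fy=8,interpolation=cv2.INTER_CUBIC))
E
```

```text
time_s: 16.15
ee_pos: [0.4411, -0.0055, 0.3806]
ee_rot: [180.0, 0.0, 132.0]
wrist_force: [-0.4, 0.2, 0.1]
finger_gap: 0.008
grasp_force: 0.0
ang 145.27 r 131.32 Frad 0.5 Ftan_cw -0.0 head [180.32 331.99] 70 t 16.15
```

View pics/m5.png

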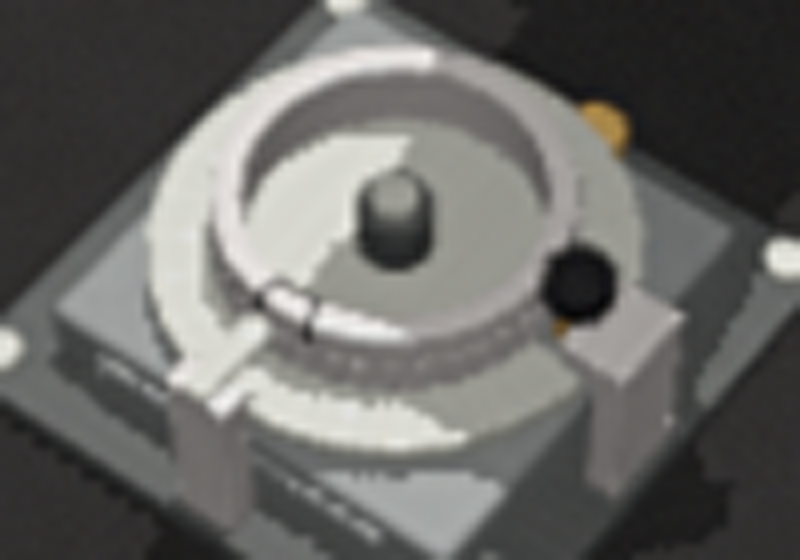

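Run:
```python
from h import *
from fit import *
r=least_squares(f,[.548,-.08,-.15],loss="soft_l1").x
for h in(.112,.107,.0995):print(h,[proj("scene",W(r,(0,.076,h-k)))[0].round(2) for k in(0,.014)])
ims={"start":cv2.imread("pics/scene0.png")[145:215,260:360],"ref":cv2.imread("pics/ref.png")[145:215,260:360],
 "drop":cv2.resize(cv2.imread("pics/m3.png"),(100,70),interpolation=cv2.INTER_AREA),"home":cv2.imread("pics/last.png")[145:215,260:360]}
for k,i in ims.items():
    u=cv2.resize(i,None,fx=8,fy=8,interpolation=cv2.INTER_CUBIC).max(2)[210:350,530:630]
    n,l,st,ce=cv2.connectedComponentsWithStats((u<80).astype(np.uint8))
    j=1+st[1:,4].argmax();s=st[j];print(k,"top",(s[1]+210)/8+145,"bot",(s[1]+s[3]+210)/8+145,"w",s[2]/8,ce[j]/8)
```

```text
0.112 [array([332.19, 175.68]), array([332.02, 178.87])]
0.107 [array([332.13, 176.83]), array([331.96, 179.99])]
0.0995 [array([332.04, 178.53]), array([331.87, 181.66])]
start top 173.0 bot 183.125 w 8.5 [6.28661225 6.85137631]
ref top 172.375 bot 183.125 w 9.5 [6.28845956 6.57371203]
drop top 175.0 bot 184.375 w 8.75 [6.07352053 8.55694444]
home top 175.375 bot 185.625 w 9.625 [6.03196406 9.42495845]
```

```bash
python3 -c "
from workcell import *;print(ticket.hand_in())"
```

```text
the job is handed in; nothing more can be done
None
```

I turned the pulley clockwise about 48° until the pin dropped into its notch with the window mark at the pointer. I then pushed the plunger down to its hard stop (about 18 N, fingertips at 99.7 mm), moved the arm clear at 16 s and handed the job in; no verdict was returned.

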